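# Open the pressure cap of a header tank and take out its strainer

### The arm

A 6-joint arm with a two-finger parallel gripper is mounted at the origin on a cart in front of the work surface, level with it; the furniture and walls round the work are solid. World frame = base frame: x ahead of the robot, y to its left, z up, the work surface at z = 0. Lengths are in m, angles in rad, forces in N, time in s.
With the tool pointing down it reaches from about 0.3 to 0.85 m from the base axis. Payload 4.2 kg.
Tool frame: the origin (TCP) lies midway between the tips of the shut fingers; the grasp point (between the pads) lies 19 mm behind it (hold_point_z is the distance from the TCP to the grasp point, in m); z points along the fingers, x is the direction in which the jaws open and shut, and the axes are right-handed (so a half turn about z gives the same grasp; the last joint's range is limited). The gripper opens to 91 mm and grips with 3 to 60 N. Pads are 32 mm wide; open, the fingers measure 118 mm over their backs; the gripper's body (76 mm by 178 mm) begins 60 mm behind the grasp point.
Start: joints at [-1.266, 0.32, 1.565, -0, 1.257, -0.02], TCP at [0.183, -0.545, 0.184] pointing down, gripper open.
Joint ranges: [-3.11, 3.11], [-0.84, 2.01], [0.21, 2.61], [-1.34, 4.49], [0.05, 2.63], [-2.56, 2.56]. Speed limits (rad/s): [2.57, 2.57, 3.14, 3.14, 3.14, 3.14].

### API

Orientations are given as a rotation vector (axis times angle).
In Python, from cell import * gives the robot as it stands.
- The arm moves only by the shell command python3 -m crank 'ROWS' [OPENING] [FORCE]. ROWS is JSON, a list of rows, each a list of 6 numbers: the shift along the tool's x, y, z in mm, then the turn, a rotation vector about the tool's x, y, z in degrees. A call has exactly 8 rows; each row is the pose to reach, as a shift and turn from the pose commanded when the call began, along the tool's axes at that moment; what a row does not reach only later rows make up. A row lasts 1/10 s, in which the tool goes at most 50 mm and 8.59 degrees, less where a joint would pass 70% of its speed; a pose out of reach is approached as far as the arm can. A call with a gripper value outside its range is refused whole. OPENING is the closure, from 0 (fully open) to 1 (shut), set as the call begins (- or left out, the last holds). The fingers move at their own pace and stop on an object; FORCE is the grip in N (left out, the last holds). Time passes only in rows, so rows that repeat a pose let the fingers close, or fill a call up. It gives the time, the measured TCP pose, the force and the opening at its end, in the units of the state.
- state(): the state, without advancing time (a new reading comes with each control period).
- read_camera(name): name is "scene" or "top" or "wrist"; returns the picture (420x560x3 uint8, blue, green, red); there is no depth.
- camera_info(name): a dict with "fovy" (degrees; the focal length in pixels is half the picture's height over the tangent of half this angle, whatever the lens; pixels are square), "cx", "cy" (the principal point, pixels), "xyz" and "rotation" of the camera in the world. Camera axes: x right, y down, z forward; pixel columns grow to the right and rows downward; lengths in m; the calibration is good to about 2 mm. A picture is of the moment at which its call begins: read the wrist's pose just before it. camera_info takes no time and is no camera call; for the wrist camera it gives the pose at the moment of the call.
- job_done(): hands the job in, once; it reports no verdict.
The state is a dict: "t": time; "joints": joint angles; "dq": joint speeds; "effort": joint torques, N m; "tcp_pos": TCP position; "tool_rot": TCP orientation; "ft_force": force on the tool from outside, world axes, zero at the start; "torque": the same for the moment, N m; "gripper_width": finger opening in m.
Only numpy, scipy, OpenCV 4.12 (cv2) and the standard library are available. Lean on these libraries where they do the work, as an engineer would, in place of code of your own. Each camera call takes 0.05 s, during which the arm holds its last target. There are 200 camera calls.

### The job

Open the header tank and lay its parts out for cleaning. First turn the black pressure cap anticlockwise, without pressing, to its first stop, press it in there along its leaning neck, turn it on past the stop until it springs free, and set it upright in the larger tray; then draw the strainer out of the neck and stand it upright in the smaller tray. Do not drop either part, and do not shift or upset the other things on the bench.

Things in the scene. Friction and masses are not known exactly. Their poses are not given: they have to be found in the camera images.
- tank: aluminium header tank, a 130 x 130 mm box 78 mm high on feet, bolted down. Origin: on the bench, 20 mm in front of the box's middle; x points to its back, z up. Its filler neck rises from the front of its top and leans 30 degrees from vertical, towards the front (-x).
- neck_mouth (a point): centre of the neck's mouth, at the top of its rim; fixed to the tank. z is the neck's leaning axis, pointing out; x and y lie in the plane of the mouth. Bore 38 mm. The rim, 55 mm outside, has a cut-out at +x and at -x that let the cap's two tabs out. A sprung rubber collar, 65 mm wide, round the neck below the rim pushes the cap outwards.
- collar (a joint): travel of the sprung collar, m: 0 under the locked cap, positive as the cap is pressed in (limit 0.008), -0.006 with the cap off. The spring pushes outwards with about 6 N at 0 and 10 N at 0.006. The first stop is a 4 mm deep tooth: press the cap in 5.5 to 7.5 mm to pass it.
- cap_center (a point): middle of the black cap, half-way up: 67 mm across, 76 mm high with its bar, hollow below, 0.12 kg. z: its axis, outwards; x: along the bar and the two tabs. The round body reaches from 38 mm below to 14 mm above this point. Locked, the point lies on the neck's axis 27 mm out from neck_mouth.
- cap_bar (a point): middle of the finger bar on top of the cap, 26 mm out along the cap's z from cap_center, same axes. The bar is 58 mm long (x), 16 mm thick (y) and 24 mm tall. Angle from neck_mouth x to this x, anticlockwise seen from outside (mod 180 deg): -83 to -62 locked, -50 at the first stop, 0 (6 either way) free to come off along the neck's axis, +8 end stop.
- strainer_center (a point): middle of the steel strainer, half-way up: 72 mm high, 0.08 kg, hanging in the neck under the cap, this point on the neck's axis 9 mm inside neck_mouth. z: its axis, towards the handle. Tapered basket (foot 30 mm wide and flat, top 34 mm) from 36 mm below to 9 mm above this point, then a flange 42 mm wide, 3 mm thick. It comes free after 50 mm.
- strainer_handle (a point): middle of the strainer's upright handle plate, 24 mm along its z from strainer_center, same axes: 34 mm long (x), 12 mm thick (y), 24 mm tall; stands out of the mouth, under the hollow cap. Points any way round. The cap must be drawn 45 mm along the neck's axis to clear it.
- big_tray: the larger square aluminium tray, 108 mm outside, 102 mm inside, walls 22 mm high, floor 3 mm thick, fixed to the bench. Origin: centre of its underside; x and y along its sides.
- small_tray: the smaller square aluminium tray, 68 mm outside, 62 mm inside, walls 22 mm high, floor 3 mm thick, fixed to the bench. Origin: centre of its underside; x and y along its sides.
- air_can: bystander: upright compressed-air can, 216 mm high, 65 mm across; origin on the bench, the can's axis 26 mm along its +x.
- pen_tub: bystander: clear tub of pens, 71 mm across, 163 mm high; origin at its foot.
- meter: bystander: red handheld multimeter lying flat, 187 (x) x 76 x 56 mm; origin at its underside.
- reel: bystander: reel of solder wire, 60 mm across, 48 mm high; origin at its foot.
- flux: bystander: jar with a screw lid, 69 mm across, 78 mm high; origin at its foot.
- cutter: bystander: side cutter lying flat, 126 mm long (y), 13 mm high; origin at its underside.
- driver: bystander: screwdriver lying flat, 197 mm long (y), 20 mm thick; origin at its underside.
There are look-alikes about, which are no part of the job. What is shaped like the big_tray but orange is not meant.

How it is judged:
By the outcome, as a careful person would: the job done as asked, in the order asked, and still so for the second after the job is handed in, with the robot touching nothing.
It also fails if it takes over 67 s, if anything falls off the work surface, if the arm or the gripper's body presses on something with over 40 N, if the wrist force passes 120 N, or if a joint passes its speed limit or range.

## Working session

There is one attempt and no reset: what is moved stays moved. The work goes in short steps, Python scripts to look and compute and a shell command to move; the robot and the scene stay as the last step left them, time stands still between calls to the robot, and variables do not carry over. Pictures are saved under pics/ and viewed, about 8 in all and at most 12, crops included, and the job is handed in when it is done.

```bash
ls; mkdir -p pics; python3 - <<'E'
from cell import *
import cv2
s=state();print({k:s[k] for k in('t','tcp_pos','tool_rot','gripper_width','ft_force')})
for n in("scene","top"):
    i=camera_info(n);print(n,i);cv2.imwrite(f'pics/{n}0.png',read_camera(n))
E
```

```text
pics
{'t': 0.0, 'tcp_pos': array([ 0.18332527, -0.54441519,  0.1827583 ]), 'tool_rot': array([-2.55057001e+00,  1.83244424e+00,  2.13105345e-03]), 'gripper_width': 0.09127026910001665, 'ft_force': array([-0.31904997,  0.44226979, -0.75655528])}
scene {'fovy': 51.154549357011746, 'cx': 273.8961411527775, 'cy': 209.84931309164648, 'xyz': array([-0.81433814,  0.53316995,  1.25602727]), 'rotation': array([-1.28922758,  2.10513803, -1.06503757])}
top {'fovy': 50.36187008625107, 'cx': 283.10996870183027, 'cy': 210.30163413663894, 'xyz': array([ 0.32706646, -0.17889511,  1.64023038]), 'rotation': array([-2.13099046,  2.18814289, -0.13702322])}
```

View pics/scene0.png

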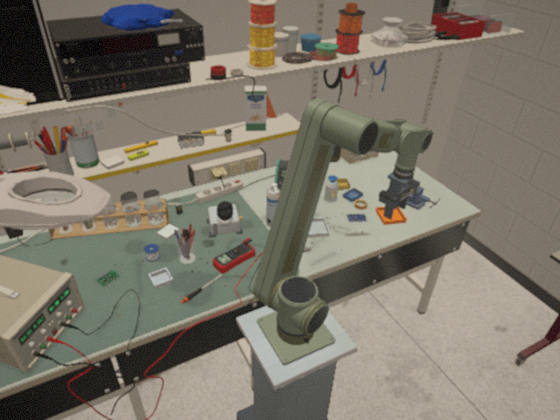

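View pics/top0.png

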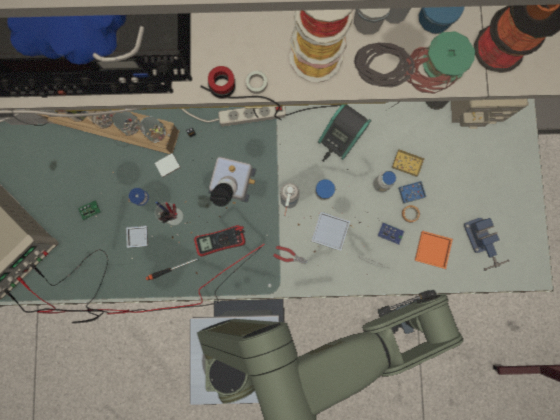

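Top view: tank box at (230,177) with the cap leaning to (222,190). The grey-blue big tray is at (331,231), the orange look-alike at (433,250), and the small tray at (137,236).

```bash
cat > h.py <<'E'
import numpy as np,cv2
from cell import *
from scipy.spatial.transform import Rotation as R
def ray(i,p):
    f=210/np.tan(np.radians(i['fovy']/2))
    d=np.array([(p[0]-i['cx'])/f,(p[1]-i['cy'])/f,1.]);d=R.from_rotvec(i['rotation']).apply(d)
    return np.array(i['xyz']),d/np.linalg.norm(d)
def onz(i,p,z):
    o,d=ray(i,p);return o+d*(z-o[2])/d[2]
def tri(i1,p1,i2,p2):
    o,d=ray(i1,p1);q,e=ray(i2,p2)
    s=np.linalg.lstsq(np.c_[d,-e],q-o,rcond=None)[0];a=o+d*s[0];b=q+e*s[1];return (a+b)/2,np.linalg.norm(a-b)
def proj(i,P):
    f=210/np.tan(np.radians(i['fovy']/2));c=R.from_rotvec(i['rotation']).inv().apply(np.array(P)-i['xyz'])
    return np.array([i['cx']+f*c[0]/c[2],i['cy']+f*c[1]/c[2]])
def go(P,Rt):
    "shift mm and turn deg in tool axes from the present pose"
    s=state();A=R.from_rotvec(s['tool_rot'])
    return np.round(A.inv().apply(np.array(P)-s['tcp_pos'])*1000,1),np.round(np.degrees((A.inv()*Rt).as_rotvec()),1)
E
python3 - <<'E'
from h import *
t=camera_info('top');s=camera_info('scene')
for n,p,z in[('big',(331,231),.02),('small',(137,236),.02),('tanktop',(231,177),.09),('cap',(222,190),.17),('can',(289,195),.2),('flux',(325,189),.08),('tub',(171,214),.15),('meter',(220,241),.05),('reel',(138,197),.05),('orange',(433,250),.02)]: print(n,onz(t,p,z).round(3))
a=cv2.imread('pics/top0.png')[130:270,110:310];b=cv2.imread('pics/scene0.png')[180:300,140:300]
a=cv2.resize(a,None,fx=4,fy=4,interpolation=3);b=cv2.resize(b,None,fx=4,fy=4,interpolation=3)
cv2.imwrite('pics/c1.png',a)
E
```

```text
big [ 0.447 -0.36   0.02 ]
small [0.447 0.344 0.02 ]
tanktop [ 0.642 -0.007  0.09 ]
cap [0.582 0.015 0.17 ]
can [ 0.555 -0.207  0.2  ]
flux [ 0.592 -0.338  0.08 ]
tub [0.508 0.189 0.15 ]
meter [0.419 0.04  0.05 ]
reel [0.585 0.333 0.05 ]
orange [ 0.368 -0.726  0.02 ]
```

View pics/c1.png

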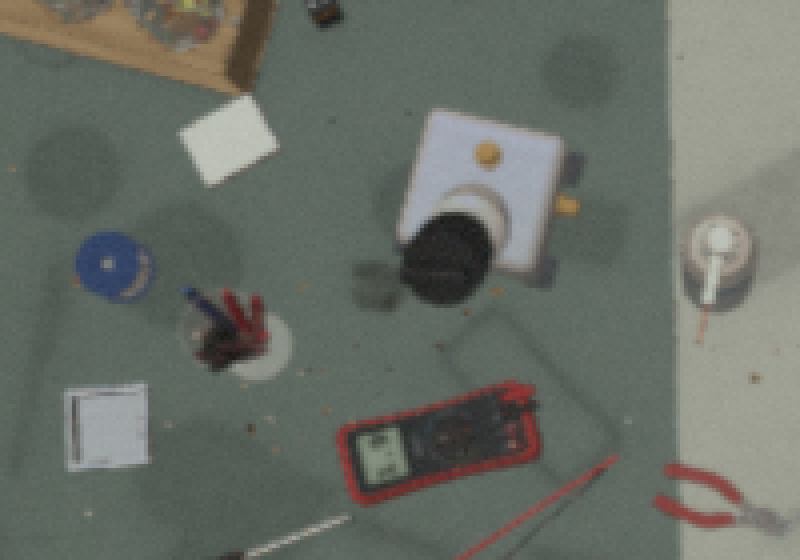

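Crop: tank top corners are at about (432,110), (565,137), (530,270), (400,238). The black cap is centred near (447,257), its bar running roughly left to right, and the tank's +x points up and slightly right.

```bash
python3 - <<'E'
from h import *
t=camera_info('top');s=camera_info('scene')
c=[onz(t,(110+u/4-.4,130+v/4-.4),.09) for u,v in[(432,110),(565,137),(530,270),(400,238)]]
c=np.array(c);print(c.round(3),[np.linalg.norm(c[i]-c[i-1]).round(3) for i in range(4)],c.mean(0))
for a,b in((3,0),(2,1)):
    d=c[b]-c[a];print('yaw',np.degrees(np.arctan2(d[1],d[0])))
for a,b in((0,1),(3,2)):
    d=c[b]-c[a];print('yaw',90+np.degrees(np.arctan2(d[1],d[0])))
P=[]
for n,g in(('top',(205,185,240,210)),('scene',(210,195,245,228))):
    im=cv2.imread(f'pics/{n}0.png');x0,y0,x1,y1=g;m=(im[y0:y1,x0:x1].max(2)<60).astype(np.uint8)
    k,l,st,ce=cv2.connectedComponentsWithStats(m);j=1+st[1:,4].argmax();p=ce[j]+[x0,y0];print(n,st[j],p);P.append(p)
print(tri(t,P[0],s,P[1]))
for n,q in(('big',[(313,0)]),):pass
st=state();w=camera_info('wrist');A=R.from_rotvec(st['tool_rot']);print(A.inv().apply(w['xyz']-st['tcp_pos']),(A.inv()*R.from_rotvec(w['rotation'])).as_matrix().round(3),w['fovy'])
im=cv2.imread('pics/scene0.png')
cv2.imwrite('pics/c2.png',np.hstack([cv2.resize(im[190:240,195:250],None,fx=7,fy=7,interpolation=3)]))
E
```

```text
[[ 0.715  0.04   0.09 ]
 [ 0.687 -0.078  0.09 ]
 [ 0.569 -0.045  0.09 ]
 [ 0.6    0.069  0.09 ]] [np.float64(0.118), np.float64(0.121), np.float64(0.123), np.float64(0.118)] [ 0.64279208 -0.0033578   0.09      ]
yaw -14.279291641181565
yaw -15.500231335724767
yaw -13.1839064298577
yaw -15.449698899294319
top [  5   0  23  21 369] [221.20596206 194.74254743]
scene [  8   7  14  18 202] [224.50990099 210.44059406]
(array([0.57000745, 0.0210486 , 0.14778756]), np.float64(0.0008045335150147574))
[-0.0008844  -0.08312169 -0.20190423] [[ 1.    -0.001  0.001]
 [ 0.     0.957  0.291]
 [-0.001 -0.291  0.957]] 59.6696591018311
```

```bash
cat >> h.py <<'E'
PSI=np.radians(-14.6)
def neck(psi=PSI):
    n=np.array([-.5*np.cos(psi),-.5*np.sin(psi),3**.5/2]);y=np.array([-np.sin(psi),np.cos(psi),0]);return np.c_[np.cross(y,n),y,n]
def toolR(a,psi=PSI):
    "tool z=-n, tool x at neck angle a deg"
    N=neck(psi);a=np.radians(a);x=N@[np.cos(a),np.sin(a),0];z=-N[:,2];return R.from_matrix(np.c_[x,np.cross(z,x),z])
E
python3 - <<'E'
from h import *
n=neck()[:,2];C=np.array([.572,.02,.15]);P=C+.138*n;print(P,go(P,toolR(18)))
E
```

```text
[0.50522807 0.03739279 0.26951151] (array([-448.9, -490.7,  -86. ]), array([ 10.6,  30.4, -73. ]))
```

```bash
python3 -m crank '[[-32,-35,-20,1,3,-7],[-64,-70,-30,2,6,-14],[-96,-105,-40,3,9,-21],[-128,-140,-50,4,12,-28],[-160,-175,-55,5,15,-35],[-192,-210,-60,6,18,-42],[-224,-245,-65,7,21,-49],[-256,-280,-70,8,24,-56]]' 0 20
python3 -c "
from h import *
C=np.array([.572,.02,.15]);print(go(C+.138*neck()[:,2],toolR(18)))"
```

```text
t: 0.9
tcp_pos: [0.3672, -0.2111, 0.2537]
tool_rot: [2.931, -0.367, 0.61]
ft_force: [1.5, 0.5, 0.2]
gripper_width: 0.0909
(array([  77. , -274. ,   -4.8]), array([  3. ,   6.5, -16.6]))
```

```bash
python3 -m crank '[[12,-42,-1,0.5,1,-3],[24,-84,-2,1,2,-6],[36,-126,-3,1.5,3,-9],[48,-168,-4,2,4,-12],[60,-210,-5,2.5,5,-15],[72,-250,-5,3,6.5,-16.6],[77,-274,-5,3,6.5,-16.6],[77,-274,-5,3,6.5,-16.6]]'
python3 - <<'E'
from h import *
s=state();w=camera_info('wrist');im=read_camera('wrist');cv2.imwrite('pics/w1.png',im)
np.save('w1.npy',w,allow_pickle=True)
n=neck()[:,2];C=np.array([.572,.02,.15]);print(s['joints'],go(C+.138*n,toolR(18)),proj(w,C),proj(w,C+.038*n))
E
```

```text
t: 1.7
tcp_pos: [0.507, 0.0377, 0.2691]
tool_rot: [2.903, 0.087, 0.743]
ft_force: [0.0, -0.6, -0.6]
gripper_width: 0.0911
[ 0.21238114 -0.08729215  1.94743681 -0.30624812  0.83176945  0.30780793] (array([-0.4, -1.2, -1.1]), array([-0. ,  0.2, -0. ])) [281.59019938 188.83675391] [281.30096538 199.51593332]
```

View pics/w1.png

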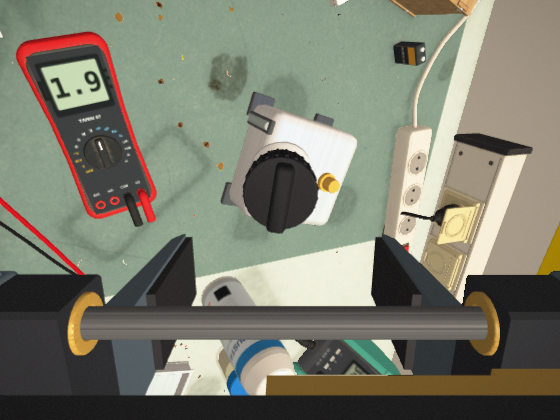

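Wrist view: cap body centred near (281,190), finger bar from about (289,165) to (277,230). That agrees with the prediction (281,199). I'll measure the bar in a crop with the shadows lifted.

```bash
python3 - <<'E'
from h import *
im=cv2.imread('pics/w1.png')[135:240,235:365]
a=np.clip(im.astype(float)*3.2,0,255).astype(np.uint8)
cv2.imwrite('pics/c3.png',cv2.resize(a,None,fx=5.5,fy=5.5,interpolation=2))
E
```

```text
(no output)
```

View pics/c3.png

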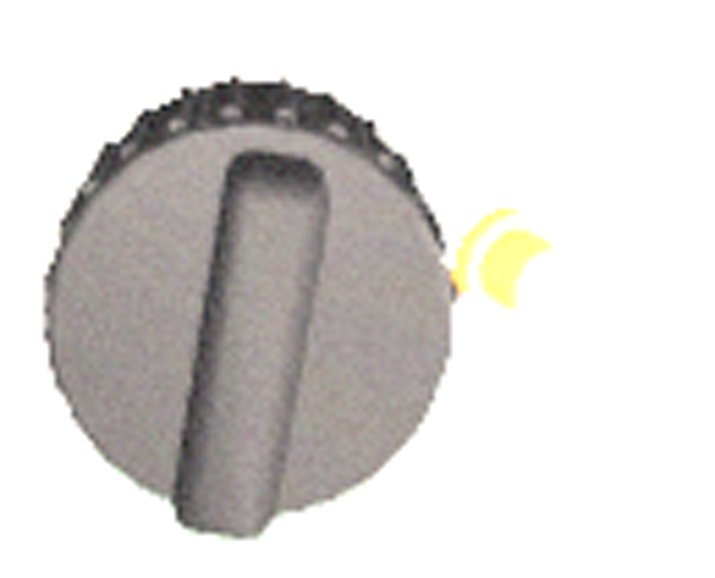

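Crop: the cap's flat top is a circle centred at (249,318), diameter about 402 (pixel (280,192), 73 px). The bar's centreline runs from (281,180) to (224,515).

```bash
python3 - <<'E'
from h import *
w=np.load('w1.npy',allow_pickle=True).item();t=camera_info('top');s=camera_info('scene');N=neck();n=N[:,2]
px=lambda u,v:(235+(u+.5)/5.5-.5,135+(v+.5)/5.5-.5)
C=np.array([.572,.02,.15])
def onp(p,h):
    o,d=ray(w,px(*p));return o+d*(((C+h*n-o)@n)/(d@n))
a=onp((281,180),.038);b=onp((224,515),.038);d=N.T@(a-b);print('bar len',np.linalg.norm(d),'angle',np.degrees(np.arctan2(d[1],d[0]))%180-180,'mid-C-.038n in neck',N.T@((a+b)/2-C-.038*n)*1000)
L,r,u,v=[onp(p,.014) for p in((48,318),(450,318),(249,122),(249,515))]
print('dia',np.linalg.norm(L-r),np.linalg.norm(u-v),'centre off',N.T@((L+r+u+v)/4-C-.014*n)*1000)
# cap body full recompute in top with larger window
im=cv2.imread('pics/top0.png')
E
```

```text
bar len 0.05451365639468717 angle -81.44147531922381 mid-C-.038n in neck [-1.02066934e+00  5.78635613e-01 -3.05059745e-14]
dia 0.06690978027356961 0.0675377739143618 centre off [-1.28202484e+00 -8.89987921e-01  7.27277368e-14]
```

```bash
python3 -c "
from h import *
N=neck();C=np.array([.572,.02,.15])+N@[-.001,0,0];print(go(C+.020*N[:,2],toolR(8.6)))"
```

```text
(array([ -0.9,  -1.4, 116.9]), array([-0. ,  0.2,  9.4]))
```

```bash
python3 -m crank '[[-1,-1,20,0,0,5],[-1,-1,40,0,0,9.4],[-1,-1,60,0,0,9.4],[-1,-1,80,0,0,9.4],[-1,-1,95,0,0,9.4],[-1,-1,108,0,0,9.4],[-1,-1,115,0,0,9.4],[-1,-1,117,0,0,9.4]]'
python3 - <<'E'
from h import *
s=state();print(s['ft_force']);w=camera_info('wrist');im=read_camera('wrist');cv2.imwrite('pics/w2.png',np.clip(im.astype(float)*1.8,0,255).astype(np.uint8))
N=neck();C=np.array([.572,.02,.15])+N@[-.001,0,0];print(go(C+.020*N[:,2],toolR(8.6)))
E
```

```text
t: 2.55
tcp_pos: [0.561, 0.0197, 0.1668]
tool_rot: [2.934, -0.162, 0.765]
ft_force: [0.4, 0.5, -0.1]
gripper_width: 0.0909
[ 0.42001806  0.5012855  -0.0942052 ]
(array([-0.2, -2.8,  0.1]), array([ 0.1,  0.2, -0.3]))
```

View pics/w2.png

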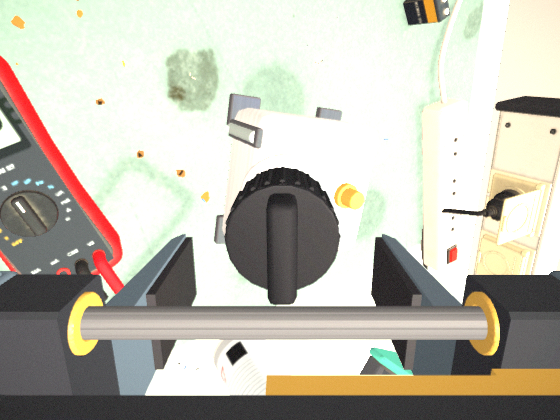

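The bar stands vertical, at columns 268–298 and rows 195–303, centred between the fingers. The cap top spans columns 226–339, and its bottom edge is at row 290.

```bash
python3 - <<'E'
from h import *
w=camera_info('wrist');N=neck();n=N[:,2];C=np.array([.572,.02,.15])+N@[-.001,0,0]
A=toolR(8.6).as_matrix()
f=210/np.tan(np.radians(w['fovy']/2))
for h in(.014,):
  for k in((-.0335,0),(.0335,0),(0,.0335),(0,-.0335)): print(proj(w,C+h*n+A[:,:2]@k))
for k in((0,.029),(0,-.029)):print('bar',proj(w,C+.038*n+A[:,:2]@k))
E
```

```text
[227.38149321 235.80857552]
[337.57809533 235.42724428]
[282.73372628 284.89283593]
[282.13585489 181.78105233]
bar [282.51902552 298.66381483]
bar [281.92378669 200.53796318]
```

```bash
python3 -m crank '[[0,-0.5,0.5,0,0,0],[0,-1,1,0,0,0],[0,-1,1,0,0,0],[0,-1,1,0,0,0],[0,-1,1,0,0,0],[0,-1,1,0,0,0],[0,-1,1,0,0,0],[0,-1,1,0,0,0]]' 1 40
python3 -c "
from h import *
N=neck();C=np.array([.572,.02,.15])+N@[-.001,0,0];print(go(C+.020*N[:,2],toolR(8.6)),N.T@state()['ft_force'])"
```

```text
t: 3.4
tcp_pos: [0.5623, 0.0219, 0.1667]
tool_rot: [2.935, -0.16, 0.768]
ft_force: [0.2, 0.1, 0.9]
gripper_width: 0.0303
(array([-0.7, -0.7, -0.6]), array([ 0. ,  0.1, -0.2])) [0.59783094 0.12659595 0.72623228]
```

```bash
python3 -m crank '[[0,0,0,0,0,0],[0,0,0,0,0,0],[0,0,0,0,0,0],[0,0,0,0,0,0],[0,0,0,0,0,0],[0,0,0,0,0,0],[0,0,0,0,0,0],[0,0,0,0,0,0]]'
python3 -c "
from h import *
N=neck();s=state();print(N.T@s['ft_force'],N.T@s['torque'])"
```

```text
t: 4.2
tcp_pos: [0.5623, 0.0218, 0.1667]
tool_rot: [2.935, -0.16, 0.768]
ft_force: [-0.1, 0.6, -0.4]
gripper_width: 0.0002
[-0.38940123  0.59663874 -0.18300053] [ 0.07382994  0.22978831 -0.00188125]
```

```bash
python3 - <<'E'
from h import *
im=read_camera('wrist');cv2.imwrite('pics/w3.png',np.clip(im.astype(float)*1.8,0,255).astype(np.uint8))
E
```

```text
(no output)
```

View pics/w3.png

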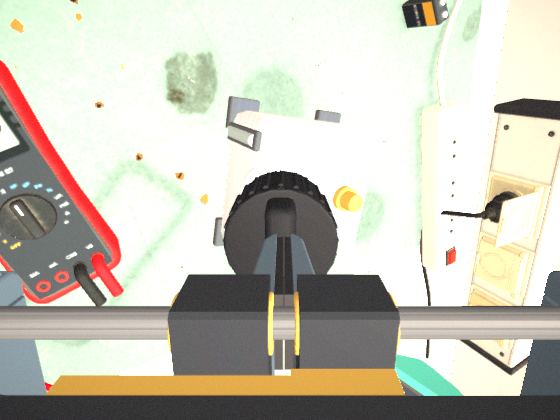

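The fingers shut on nothing. In the picture their tips project about 30 mm short of the nominal TCP, so the bar top is still beyond them. I'll reopen and compare the numbers before advancing.

```bash
python3 -m crank '[[0,0,0,0,0,0],[0,0,0,0,0,0],[0,0,0,0,0,0],[0,0,0,0,0,0],[0,0,0,0,0,0],[0,0,0,0,0,0],[0,0,0,0,0,0],[0,0,0,0,0,0]]' 0
python3 - <<'E'
import cell
from h import *
print([n for n in dir(cell) if not n.startswith('_')],getattr(cell,'hold_point_z',None))
s=state();print(s.keys(),s['gripper_width']);i=camera_info('scene');print(proj(i,s['tcp_pos']),proj(camera_info('wrist'),s['tcp_pos']))
N=neck();print(N.T@(s['tcp_pos']-[.572,.02,.15]))
im=read_camera('scene')[170:250,180:280];cv2.imwrite('pics/s2.png',cv2.resize(im,None,fx=6,fy=6,interpolation=3))
E
```

```text
t: 5.05
tcp_pos: [0.5623, 0.0218, 0.1667]
tool_rot: [2.935, -0.16, 0.768]
ft_force: [0.7, 0.5, 0.4]
gripper_width: 0.0617
['IKError', 'camera_info', 'hold_point_z', 'job_done', 'read_camera', 'state'] 0.0188
dict_keys(['t', 'joints', 'dq', 'effort', 'tcp_pos', 'tool_rot', 'ft_force', 'torque', 'gripper_width']) 0.06174784483488418
[224.91435707 207.87853864] [282.69686622 243.67256546]
[-0.00021038 -0.00065862  0.01936851]
```

View pics/s2.png

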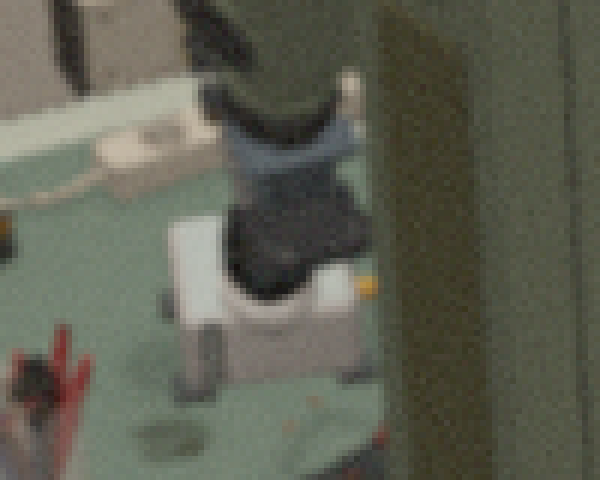

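The gripper is right above the cap and nothing is disturbed. I'll advance in short steps and watch the force.

```bash
python3 -m crank '[[0,0,0,0,0,0],[0,0,2,0,0,0],[0,0,4,0,0,0],[0,0,6,0,0,0],[0,0,8,0,0,0],[0,0,9,0,0,0],[0,0,10,0,0,0],[0,0,10,0,0,0]]' 0
python3 -c "
from h import *
N=neck();s=state();print(N.T@s['ft_force'],N.T@(s['tcp_pos']-[.572,.02,.15]))"
```

```text
t: 5.9
tcp_pos: [0.5671, 0.0205, 0.1578]
tool_rot: [2.935, -0.16, 0.768]
ft_force: [0.1, 0.4, -0.4]
gripper_width: 0.0915
[-0.23644682  0.3622993  -0.38206542] [-0.0003137  -0.00071075  0.00922456]
```

```bash
python3 -m crank '[[0,0,2,0,0,0],[0,0,4,0,0,0],[0,0,6,0,0,0],[0,0,7,0,0,0],[0,0,8,0,0,0],[0,0,9,0,0,0],[0,0,10,0,0,0],[0,0,10,0,0,0]]'
python3 -c "
from h import *
N=neck();s=state();print(N.T@s['ft_force'],N.T@(s['tcp_pos']-[.572,.02,.15]))"
```

```text
t: 6.7
tcp_pos: [0.5719, 0.0193, 0.1492]
tool_rot: [2.935, -0.16, 0.768]
ft_force: [0.4, -0.3, 0.0]
gripper_width: 0.0912
[ 0.37144734 -0.22751843 -0.20783915] [-0.00031968 -0.00071031 -0.00074337]
```

```bash
python3 -m crank '[[0,0,1,0,0,0],[0,0,2,0,0,0],[0,0,3,0,0,0],[0,0,4,0,0,0],[0,0,5,0,0,0],[0,0,6,0,0,0],[0,0,6,0,0,0],[0,0,6,0,0,0]]'
python3 - <<'E'
from h import *
N=neck();s=state();print(N.T@s['ft_force'],N.T@(s['tcp_pos']-[.572,.02,.15]))
im=read_camera('wrist');cv2.imwrite('pics/w4.png',np.clip(im.astype(float)*2.2,0,255).astype(np.uint8)[120:])
E
```

```text
t: 7.5
tcp_pos: [0.5748, 0.0185, 0.1441]
tool_rot: [2.935, -0.16, 0.768]
ft_force: [-0.3, 1.2, 0.6]
gripper_width: 0.0911
[-0.22765647  1.07139492  0.80958167] [-0.00029077 -0.00071399 -0.00665022]
```

View pics/w4.png

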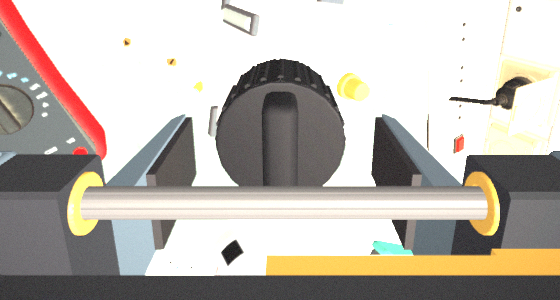

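The cap top spans columns 217–345, about 5–10 mm beyond the tips, so the pads now overlap most of the bar. Closing.

```bash
python3 -m crank '[[0,0,0,0,0,0],[0,0,0,0,0,0],[0,0,0,0,0,0],[0,0,0,0,0,0],[0,0,0,0,0,0],[0,0,0,0,0,0],[0,0,0,0,0,0],[0,0,0,0,0,0]]' 1 40
python3 -m crank '[[0,0,0,0,0,0],[0,0,0,0,0,0],[0,0,0,0,0,0],[0,0,0,0,0,0],[0,0,0,0,0,0],[0,0,0,0,0,0],[0,0,0,0,0,0],[0,0,0,0,0,0]]' 1 40
python3 -c "
from h import *
N=neck();s=state();print(N.T@s['ft_force'],N.T@s['torque'],N.T@(s['tcp_pos']-[.572,.02,.15]))"
```

```text
t: 8.35
tcp_pos: [0.5757, 0.0188, 0.1454]
tool_rot: [2.935, -0.16, 0.772]
ft_force: [-5.1, 2.9, 2.4]
gripper_width: 0.0312
t: 9.15
tcp_pos: [0.5728, 0.0184, 0.1426]
tool_rot: [2.936, -0.161, 0.762]
ft_force: [-4.6, 2.1, 2.7]
gripper_width: 0.0156
[-2.90399405  0.85458928  4.83876378] [ 0.07394802  0.78000837 -0.05296213] [-0.00265305 -0.00138236 -0.00698247]
```

```bash
python3 -m crank '[[-1,0,-0.5,0,0,0],[-2,0,-1,0,0,0],[-2,0,-1,0,0,-4],[-2,0,-1,0,0,-8],[-2,0,-1,0,0,-12],[-2,0,-1,0,0,-16],[-2,0,-1,0,0,-20],[-2,0,-1,0,0,-20]]'
cat >> h.py <<'E'
def rep():
    N=neck();s=state();A=R.from_rotvec(s['tool_rot']).as_matrix();x=N.T@A[:,0]
    print('t',s['t'],'F',(N.T@s['ft_force']).round(1),'M',(N.T@s['torque']).round(2),'pos',((N.T@(s['tcp_pos']-[.572,.02,.15]))*1e3).round(1),'bar',round(np.degrees(np.arctan2(x[1],x[0]))-90,1),'w',round(s['gripper_width'],4),'tilt',np.degrees(N.T@A[:,2]).round(1))
E
python3 -c "
from h import *
rep()"
```

```text
t: 9.95
tcp_pos: [0.573, 0.0189, 0.1441]
tool_rot: [2.844, 0.344, 0.711]
ft_force: [-1.8, 1.8, 1.6]
gripper_width: 0.016
t 9.95 F [-1.1  1.3  2.5] M [-0.02  0.08  0.12] pos [-1.9 -0.9 -5.7] bar -61.6 w 0.016 tilt [ -0.1  -0.  -57.3]
```

```bash
python3 -m crank '[[0,0,0,0,0,-3],[0,0,0,0,0,-6],[0,0,0,0,0,-9],[0,0,0,0,0,-11],[0,0,0,0,0,-12.5],[0,0,0,0,0,-14],[0,0,0,0,0,-15],[0,0,0,0,0,-15]]'
python3 -c "
from h import *
rep()"
```

```text
t: 10.75
tcp_pos: [0.5731, 0.0191, 0.1442]
tool_rot: [2.728, 0.697, 0.658]
ft_force: [2.3, 1.1, -1.0]
gripper_width: 0.0161
t 10.75 F [ 1.2  1.7 -1.8] M [ 0.3  -0.16 -1.51] pos [-1.8 -0.6 -5.7] bar -46.7 w 0.0161 tilt [ -0.1  -0.  -57.3]
```

Moment −1.5 N·m at about −47°: that is the first stop. Ease the torque and press in along the axis.

```bash
python3 -m crank '[[0,0,0,0,0,2],[0,0,1,0,0,2.5],[0,0,2,0,0,2.5],[0,0,3,0,0,2.5],[0,0,4,0,0,2.5],[0,0,5,0,0,2.5],[0,0,6,0,0,2.5],[0,0,6.5,0,0,2.5]]' 1 55
python3 -c "
from h import *
rep()"
```

```text
t: 11.55
tcp_pos: [0.576, 0.0181, 0.1395]
tool_rot: [2.745, 0.648, 0.667]
ft_force: [-3.6, 3.3, 6.8]
gripper_width: 0.0158
t 11.55 F [-0.3  2.3  8.1] M [ 0.31  0.13 -0.17] pos [ -1.5  -0.8 -11.2] bar -48.8 w 0.0158 tilt [ -0.   -0.1 -57.3]
```

```bash
python3 -m crank '[[0,0,0.6,0,0,0],[0,0,1.2,0,0,0],[0,0,1.2,0,0,0],[0,0,1.2,0,0,-2],[0,0,1.2,0,0,-4],[0,0,1.2,0,0,-6],[0,0,1.2,0,0,-8],[0,0,1.2,0,0,-10]]'
python3 -c "
from h import *
rep()"
```

```text
t: 12.35
tcp_pos: [0.5761, 0.0175, 0.1383]
tool_rot: [2.648, 0.876, 0.625]
ft_force: [-4.1, 1.9, 7.7]
gripper_width: 0.0155
t 12.35 F [-0.   0.8  8.9] M [-0.07  0.16 -0.18] pos [ -1.9  -1.4 -12.4] bar -38.8 w 0.0155 tilt [ -0.1  -0.1 -57.3]
```

Past the stop at low torque. On to 0°.

```bash
python3 -m crank '[[0,0,0,0,0,-6],[0,0,0,0,0,-12],[0,0,0,0,0,-18],[0,0,0,0,0,-24],[0,0,0,0,0,-30],[0,0,0,0,0,-35],[0,0,0,0,0,-39],[0,0,0,0,0,-39]]'
python3 -c "
from h import *
rep()"
```

```text
t: 13.15
tcp_pos: [0.5764, 0.0174, 0.1385]
tool_rot: [2.126, 1.651, 0.437]
ft_force: [-3.6, 0.7, 8.8]
gripper_width: 0.0157
t 13.15 F [ 1.3 -0.2  9.5] M [-0.09  0.1   0.08] pos [ -1.5  -1.5 -12.4] bar 0.3 w 0.0157 tilt [ -0.   -0.1 -57.3]
```

```bash
python3 -m crank '[[0,0,-2,0,0,0],[0,0,-5,0,0,0],[0,0,-8,0,0,0],[0,0,-11,0,0,0],[0,0,-14,0,0,0],[0,0,-17,0,0,0],[0,0,-20,0,0,0],[0,0,-20,0,0,0]]'
python3 -c "
from h import *
rep()"
```

```text
t: 13.95
tcp_pos: [0.5652, 0.0202, 0.1537]
tool_rot: [2.136, 1.647, 0.436]
ft_force: [-0.5, -0.3, -1.0]
gripper_width: 0.0159
t 13.95 F [-0.9 -0.4 -0.6] M [ 0.08  0.29 -0.08] pos [-3.8 -1.5  6.5] bar -0.1 w 0.0159 tilt [ -0.3  -0.1 -57.3]
```

```bash
python3 -m crank '[[0,0,-9,0,0,0],[0,0,-18,0,0,0],[0,0,-27,0,0,0],[0,0,-36,0,0,0],[0,0,-45,0,0,0],[0,0,-55,0,0,0],[0,0,-70,0,0,0],[0,0,-80,0,0,0]]'
python3 - <<'E'
from h import *
rep();t=camera_info('top');a=read_camera('top')
cv2.imwrite('pics/top1.png',a)
# trays, orientation by colour in the first top picture
im=cv2.imread('pics/top0.png');s=state();print(s['joints'],s['tcp_pos'])
for nm,(x0,y0,x1,y1) in dict(big=(305,205,358,258),small=(120,220,155,252)).items():
    g=cv2.cvtColor(im,6)[y0:y1,x0:x1];h=cv2.cvtColor(im,cv2.COLOR_BGR2HSV)[y0:y1,x0:x1]
    _,m=cv2.threshold(cv2.GaussianBlur(g,(3,3),0),0,255,cv2.THRESH_OTSU)
    c=max(cv2.findContours(m,0,2)[0],key=cv2.contourArea);r=cv2.minAreaRect(c);(u,v),wh,an=r
    print(nm,(u+x0,v+y0),wh,an,onz(t,(u+x0,v+y0),.022))
    cs=[onz(t,p+[x0,y0],.022) for p in cv2.boxPoints(r)];print(np.round(cs,3)[:,:2].tolist())
E
```

```text
t: 14.75
tcp_pos: [0.5278, 0.0307, 0.2254]
tool_rot: [2.134, 1.645, 0.441]
ft_force: [0.5, -0.4, -1.0]
gripper_width: 0.0161
t 14.75 F [ 0.  -0.2 -1.2] M [ 0.13  0.32 -0.08] pos [-1.6 -0.8 88. ] bar -0.1 w 0.0161 tilt [ -0.1  -0.  -57.3]
[ 0.18397259 -0.02383999  2.00172664 -0.33234148  0.70852459 -0.92629277] [0.52818227 0.03093076 0.22686357]
big (331.0, 231.0) (52.0, 52.0) 90.0 [ 0.44658187 -0.35956546  0.022     ]
[[0.544, -0.268], [0.539, -0.458], [0.35, -0.45], [0.355, -0.262]]
small (136.0, 236.5) (21.0, 20.0) 90.0 [0.44530711 0.34736955 0.022     ]
[[0.484, 0.384], [0.483, 0.312], [0.406, 0.311], [0.408, 0.383]]
```

```bash
python3 - <<'E'
from h import *
D=R.from_matrix(np.diag([1.,-1,-1]))
print(go([.40,-.06,.26],D),go([.40,-.06,.26],D)[1]/9)
t=camera_info('top');im=cv2.imread('pics/top0.png').astype(int)
sub=im[200:262,300:362];d=sub[:,:,0]-sub[:,:,2]
m=(cv2.GaussianBlur(d.astype(np.float32),(3,3),0)>0).astype(np.uint8)
k,l,st,ce=cv2.connectedComponentsWithStats(m);j=1+st[1:,4].argmax();c=max(cv2.findContours((l==j).astype(np.uint8),0,2)[0],key=cv2.contourArea)
r=cv2.minAreaRect(c);print(st[j],r,np.round([onz(t,p+[300,200],.022)[:2] for p in cv2.boxPoints(r)],3).tolist(),onz(t,np.array(r[0])+[300,200],.015))
E
```

```text
(array([-120.4,  -70.6,  -79.4]), array([ 25.5, -19.8,  73.4])) [ 2.83333333 -2.2         8.15555556]
[ 12  12  38  38 931] ((30.325515747070312, 30.762662887573242), (31.143346786499023, 31.143346786499023), 17.650121688842773) [[0.413, -0.285], [0.52, -0.323], [0.483, -0.43], [0.376, -0.391]] [ 0.44803034 -0.35792219  0.015     ]
```

```bash
python3 -m crank '[[-15,-9,-10,2.6,-2,7.5],[-30,-18,-20,5.2,-4,15],[-45,-26,-30,7.8,-6.1,22.5],[-60,-35,-40,10.4,-8.1,30],[-75,-44,-50,13,-10.1,37.5],[-90,-53,-60,15.6,-12.1,45],[-105,-62,-70,18.2,-14.2,52.5],[-120,-70,-79,20.8,-16.2,60]]'
python3 -c "
from h import *
rep();D=R.from_matrix(np.diag([1.,-1,-1]));print(go([.43,-.28,.20],D))"
```

```text
t: 15.6
tcp_pos: [0.4005, -0.0603, 0.2581]
tool_rot: [3.039, 0.351, 0.09]
ft_force: [-0.1, 0.7, -1.2]
gripper_width: 0.0157
t 15.6 F [-0.8  0.7 -0.9] M [ 0.05 -0.06 -0.04] pos [ -72.2 -120.9  166.5] bar -59.4 w 0.0157 tilt [-24.3  -3.1 -51.8]
(array([-24.6, 214.8,  75.9]), array([ 4.6, -3.4, 13.2]))
```

```bash
python3 -m crank '[[-4,32,3,1,-1,3],[-8,64,6,2,-2,6],[-11,96,10,3.5,-2.6,10],[-14,128,20,4.6,-3.4,13.2],[-17,160,32,4.6,-3.4,13.2],[-20,185,50,4.6,-3.4,13.2],[-23,205,65,4.6,-3.4,13.2],[-25,215,76,4.6,-3.4,13.2]]'
python3 -c "
from h import *
rep();D=R.from_matrix(np.diag([1.,-1,-1]));print(go([.448,-.358,.055],D))"
```

```text
t: 16.4
tcp_pos: [0.4311, -0.2817, 0.1986]
tool_rot: [3.139, 0.004, -0.0]
ft_force: [-0.1, 0.2, -0.7]
gripper_width: 0.0156
t 16.4 F [-0.4  0.1 -0.5] M [ 0.05 -0.1  -0.03] pos [ -27.9 -327.5   72.2] bar -73.1 w 0.0156 tilt [-28.6  -0.1 -49.6]
(array([ 16.8,  76. , 143.8]), array([0.1, 0. , 0.1]))
```

```bash
python3 -m crank '[[6,25,15,0,0,0],[12,50,30,0,0,0],[17,74,45,0,0,0],[17,76,70,0,0,0],[17,76,95,0,0,0],[17,76,115,0,0,0],[17,76,130,0,0,0],[17,76,140,0,0,0]]'
python3 -c "
from h import *
rep();print(state()['tcp_pos'])"
```

```text
t: 17.2
tcp_pos: [0.4482, -0.3555, 0.0588]
tool_rot: [3.14, 0.007, -0.001]
ft_force: [-0.2, -0.6, -1.8]
gripper_width: 0.0157
t 17.2 F [-1.  -0.7 -1.5] M [ 0.   -0.12  0.07] pos [ -67.4 -394.6  -66.4] bar -73.0 w 0.0157 tilt [-28.7  -0.1 -49.6]
[ 0.44818088 -0.35554836  0.05880682]
```

```bash
python3 -m crank '[[0,0,3,0,0,0],[0,0,6,0,0,0],[0,0,8,0,0,0],[0,0,10,0,0,0],[0,0,12,0,0,0],[0,0,14,0,0,0],[0,0,16,0,0,0],[0,0,16,0,0,0]]'
python3 -c "
from h import *
s=state();print(s['ft_force'],s['tcp_pos'])"
```

```text
t: 18.0
tcp_pos: [0.4482, -0.3562, 0.0437]
tool_rot: [3.14, 0.006, 0.0]
ft_force: [0.3, 0.7, -0.4]
gripper_width: 0.0158
[ 0.25023742  0.7219423  -0.36263998] [ 0.44824073 -0.35619122  0.0437317 ]
```

```bash
python3 -m crank '[[0,0,1,0,0,0],[0,0,2,0,0,0],[0,0,3,0,0,0],[0,0,4,0,0,0],[0,0,5,0,0,0],[0,0,6,0,0,0],[0,0,6,0,0,0],[0,0,6,0,0,0]]'
python3 -c "
from h import *
s=state();print(s['ft_force'],s['tcp_pos'])"
```

```text
t: 18.8
tcp_pos: [0.4484, -0.3563, 0.038]
tool_rot: [3.139, 0.006, 0.001]
ft_force: [-0.5, 0.5, -1.0]
gripper_width: 0.0157
[-0.47289145  0.50702043 -0.97928599] [ 0.44843636 -0.35634215  0.0380048 ]
```

```bash
python3 -m crank '[[0,0,1,0,0,0],[0,0,2,0,0,0],[0,0,3,0,0,0],[0,0,4,0,0,0],[0,0,4,0,0,0],[0,0,4,0,0,0],[0,0,4,0,0,0],[0,0,4,0,0,0]]'
python3 -c "
from h import *
s=state();print(s['ft_force'],s['tcp_pos'])"
```

```text
t: 19.6
tcp_pos: [0.4485, -0.3564, 0.034]
tool_rot: [3.139, 0.006, 0.001]
ft_force: [0.1, -0.3, -0.7]
gripper_width: 0.0155
[ 0.082893   -0.33413614 -0.71692596] [ 0.44848358 -0.35637378  0.03404581]
```

```bash
python3 -m crank '[[0,0,1,0,0,0],[0,0,2,0,0,0],[0,0,3,0,0,0],[0,0,4,0,0,0],[0,0,4,0,0,0],[0,0,4,0,0,0],[0,0,4,0,0,0],[0,0,4,0,0,0]]'
python3 -c "
from h import *
s=state();print(s['ft_force'],s['tcp_pos'])"
```

```text
t: 20.4
tcp_pos: [0.4485, -0.3564, 0.0301]
tool_rot: [3.139, 0.006, 0.001]
ft_force: [-0.4, -0.6, -0.8]
gripper_width: 0.0153
[-0.41529569 -0.55785245 -0.79287347] [ 0.44848564 -0.35639136  0.03008788]
```

```bash
python3 -m crank '[[0,0,1,0,0,0],[0,0,2,0,0,0],[0,0,3,0,0,0],[0,0,4,0,0,0],[0,0,4,0,0,0],[0,0,4,0,0,0],[0,0,4,0,0,0],[0,0,4,0,0,0]]'
python3 -c "
from h import *
s=state();print(s['ft_force'],s['tcp_pos'])
im=read_camera('wrist');cv2.imwrite('pics/w5.png',im)"
```

```text
t: 21.2
tcp_pos: [0.4485, -0.3564, 0.0261]
tool_rot: [3.139, 0.006, 0.001]
ft_force: [0.8, -0.5, -0.7]
gripper_width: 0.0158
[ 0.77585105 -0.4626103  -0.74754809] [ 0.44845816 -0.35640671  0.02606605]
```

View pics/w5.png

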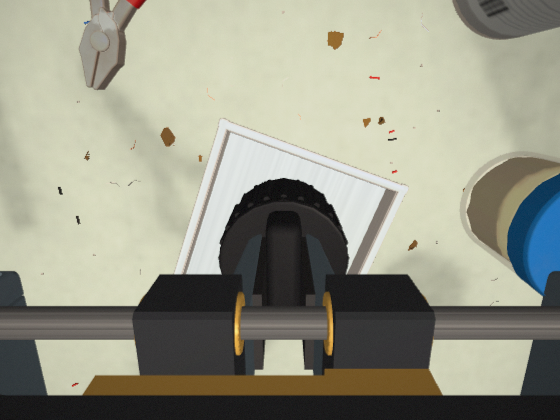

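The cap hangs inside the big tray (tray corners at (222,120) and (406,186); cap centred at column 284), still upright and gripped. Further down until contact.

```bash
python3 -m crank '[[0,0,1,0,0,0],[0,0,2,0,0,0],[0,0,3,0,0,0],[0,0,4,0,0,0],[0,0,5,0,0,0],[0,0,6,0,0,0],[0,0,6,0,0,0],[0,0,6,0,0,0]]'
python3 -c "
from h import *
s=state();print(s['ft_force'],s['tcp_pos'])"
```

```text
t: 22.05
tcp_pos: [0.4486, -0.3567, 0.0248]
tool_rot: [3.138, 0.006, 0.003]
ft_force: [-6.0, 3.2, 28.8]
gripper_width: 0.0154
[-5.9751927   3.24988367 28.75446741] [ 0.4486484  -0.35670374  0.02484446]
```

```bash
python3 -m crank '[[0,0,-2,0,0,0],[0,0,-4,0,0,0],[0,0,-4.7,0,0,0],[0,0,-4.7,0,0,0],[0,0,-4.7,0,0,0],[0,0,-4.7,0,0,0],[0,0,-4.7,0,0,0],[0,0,-4.7,0,0,0]]'
python3 -c "
from h import *
s=state();print(s['ft_force'],s['tcp_pos'])"
python3 -m crank '[[0,0,0,0,0,0],[0,0,0,0,0,0],[0,0,0,0,0,0],[0,0,0,0,0,0],[0,0,0,0,0,0],[0,0,0,0,0,0],[0,0,0,0,0,0],[0,0,-2,0,0,0]]' 0
```

```text
t: 22.85
tcp_pos: [0.4487, -0.3566, 0.0249]
tool_rot: [3.139, 0.006, 0.001]
ft_force: [-1.0, -0.3, 4.9]
gripper_width: 0.0157
[-0.96423831 -0.34195977  4.91100573] [ 0.44871411 -0.35660602  0.02493883]
t: 23.65
tcp_pos: [0.4472, -0.3557, 0.0259]
tool_rot: [3.141, 0.006, -0.003]
ft_force: [0.1, -0.2, 0.4]
gripper_width: 0.0768
```

```bash
python3 -m crank '[[0,0,-3,0,0,0],[0,0,-10,0,0,0],[0,0,-25,0,0,0],[0,0,-50,0,0,0],[0,0,-90,0,0,0],[0,0,-135,0,0,0],[-5,-30,-175,0,0,0],[-15,-60,-190,0,0,0]]'
python3 - <<'E'
from h import *
N=neck();C=np.array([.572,.02,.15])
im=read_camera('wrist');cv2.imwrite('pics/w6.png',im)
i=camera_info('wrist');print(i['xyz'],proj(i,[.4485,-.3565,.041]))
print(go([.40,-.06,.28],toolR(45)),go(C+N@[-.0015,-.001,.1],toolR(45)))
E
```

```text
t: 24.45
tcp_pos: [0.4348, -0.2968, 0.221]
tool_rot: [3.135, 0.004, 0.011]
ft_force: [0.5, 0.4, -0.4]
gripper_width: 0.0913
[ 0.43110343 -0.20768863  0.42384071] [296.16059223 234.52647631]
(array([ -31.3, -232. ,  -58.6]), array([-14.9,  26. , -29.4])) (array([  91. , -323.6,  -14.1]), array([-14.9,  26. , -29.4]))
```

```bash
python3 -m crank '[[-10,-40,-20,-2,4,-4],[-20,-85,-35,-4,8,-8],[-20,-130,-45,-6,12,-12],[0,-175,-45,-9,16,-17],[25,-215,-40,-12,21,-23],[50,-255,-30,-14.9,26,-29.4],[75,-295,-20,-14.9,26,-29.4],[91,-324,-14,-14.9,26,-29.4]]'
python3 - <<'E'
from h import *
rep();w=camera_info('wrist');im=read_camera('wrist');np.save('w7.npy',w,allow_pickle=True);cv2.imwrite('pics/w7.png',im)
N=neck();C=np.array([.572,.02,.15]);p=proj(w,C+N@[-.0015,-.001,-.006]).astype(int);print(p,state()['joints'])
x0,y0=max(p[0]-65,0),max(p[1]-60,0);print(x0,y0)
a=cv2.resize(im[y0:y0+120,x0:x0+130],None,fx=3,fy=3,interpolation=3)
b=cv2.resize(cv2.imread('pics/w6.png')[90:330,130:470],None,fx=1.15,fy=1.5)
cv2.imwrite('pics/c7.png',np.hstack([a,b[:360]]));print(a.shape,b.shape)
E
```

```text
t: 25.3
tcp_pos: [0.5223, 0.0307, 0.229]
tool_rot: [2.714, 0.739, 0.645]
ft_force: [0.0, -0.3, 0.3]
gripper_width: 0.0913
t 25.3 F [ 0.2 -0.3  0.2] M [ 0.05  0.19 -0.03] pos [-4.5 -2.2 93.9] bar -44.9 w 0.0913 tilt [ -0.3  -0.  -57.3]
[286 200] [ 0.18893583 -0.02811721  1.99765247 -0.32299579  0.72179743 -0.14952714]
221 140
(360, 390, 3) (360, 391, 3)
```

View pics/c7.png

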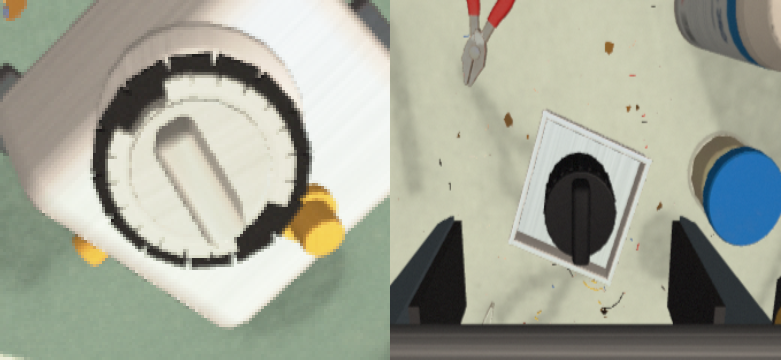

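Left: the strainer's handle plate runs from about (178,132) to (228,230) in the crop, and the black collar ring is centred at (202,162). Right: the cap stands upright inside the big tray.

```bash
python3 - <<'E'
from h import *
w=np.load('w7.npy',allow_pickle=True).item();N=neck();n=N[:,2];C=np.array([.572,.02,.15])
px=lambda u,v:(221+(u+.5)/3-.5,140+(v+.5)/3-.5)
def onp(p,h):
    o,d=ray(w,px(*p));return N.T@(o+d*(((C+h*n-o)@n)/(d@n))-C)*1e3
for H in(0,.006,.010):
    a=onp((178,132),H);b=onp((228,230),H);d=b-a
    L,r,u,v=[onp(p,H-.027+.004-.003) for p in((93,162),(311,162),(202,55),(202,270))]
    print(H,'len',np.linalg.norm(d).round(1),'ang',np.degrees(np.arctan2(d[1],d[0])).round(1),'mid',((a+b)/2).round(1),'ring',np.linalg.norm(L-r).round(1),np.linalg.norm(u-v).round(1),((L+r+u+v)/4).round(1))
E
```

```text
0 len 31.7 ang -18.6 mid [-1.5  1.3 -0. ] ring 66.0 67.2 [ -0.5   0.  -26. ]
0.006 len 31.1 ang -18.6 mid [-2.7  2.4  6. ] ring 64.8 66.0 [ -1.6   1.1 -20. ]
0.01 len 30.7 ang -18.6 mid [-3.5  3.2 10. ] ring 63.9 65.2 [ -2.4   1.8 -16. ]
```

```bash
python3 -c "
from h import *
N=neck();C=np.array([.572,.02,.15]);print(go(C+N@[-.0017,.0005,-.041],toolR(71.4)))"
```

```text
(array([  0.4,   2.6, 133.6]), array([ -0.4,   0. , -26.3]))
```

```bash
python3 -m crank '[[0,0,10,0,0,-6],[0,0,20,0,0,-12],[0,0,30,0,0,-18],[0,0,40,0,0,-24],[0,0,50,0,0,-26.3],[0,0,60,0,0,-26.3],[0,0,60,0,0,-26.3],[0,0,60,0,0,-26.3]]'
python3 -c "
from h import *
rep();N=neck();C=np.array([.572,.02,.15]);print(go(C+N@[-.0017,.0005,-.041],toolR(71.4)))
im=read_camera('wrist');cv2.imwrite('pics/w8.png',im)
w=camera_info('wrist')
for h in(0,.006):print(proj(w,C+N@[-.0017,.0005,h]))"
```

```text
t: 26.15
tcp_pos: [0.5515, 0.0205, 0.1777]
tool_rot: [2.412, 1.298, 0.53]
ft_force: [1.2, 0.6, 0.5]
gripper_width: 0.0911
t 26.15 F [ 1.2  0.9 -0.1] M [ 0.08  0.2  -0.01] pos [-3.4 -4.6 34. ] bar -18.8 w 0.0911 tilt [ -0.3  -0.1 -57.3]
(array([ 5.7,  0.4, 74.9]), array([-0.3,  0.2, -0.2]))
[289.97662253 223.2939989 ]
[290.10209948 226.23950866]
```

View pics/w8.png

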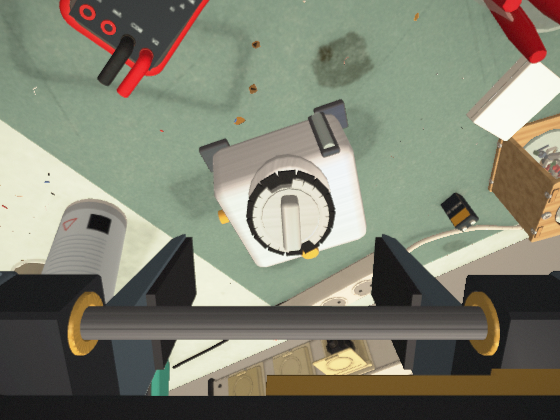

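The handle stands vertical at column 291, rows 196–250. That matches the prediction (290,224) and is about 5 mm to the right of the finger centre line.

```bash
python3 -m crank '[[3,0.4,8,0,0,0],[5,0.4,16,0,0,0],[5,0.4,28,0,0,0],[5,0.4,40,0,0,0],[5,0.4,52,0,0,0],[5,0.4,62,0,0,0],[5,0.4,70,0,0,0],[5,0.4,75,0,0,0]]'
python3 -c "
from h import *
rep();N=neck();C=np.array([.572,.02,.15]);print(go(C+N@[-.0017,.0005,-.041],toolR(71.4)))
im=read_camera('wrist')
w=camera_info('wrist')
print(proj(w,C+N@[-.0017,.0005,.006]))
g=cv2.cvtColor(im,6);
for r in(225,235,245,255):print(r,g[r,240:330:3].tolist())"
```

```text
t: 27.0
tcp_pos: [0.5905, 0.0151, 0.1126]
tool_rot: [2.412, 1.299, 0.529]
ft_force: [0.2, -0.3, 0.4]
gripper_width: 0.091
t 27.0 F [ 0.5 -0.3  0.2] M [ 0.09  0.19 -0.06] pos [ -2.1  -0.1 -42. ] bar -18.8 w 0.091 tilt [ -0.4  -0.1 -57.3]
(array([ 0.7,  0.2, -1. ]), array([-0.3,  0.2, -0.2]))
[282.93278551 282.28674706]
225 [47, 45, 124, 233, 138, 99, 111, 110, 114, 196, 177, 153, 139, 190, 205, 167, 140, 127, 135, 218, 227, 230, 232, 230, 226, 231, 229, 121, 47, 47]
235 [150, 228, 234, 235, 230, 136, 227, 231, 229, 228, 226, 107, 109, 111, 116, 115, 112, 139, 225, 225, 224, 224, 226, 224, 174, 227, 231, 230, 171, 229]
245 [235, 235, 224, 225, 229, 229, 229, 228, 229, 229, 106, 110, 110, 115, 115, 115, 115, 113, 214, 225, 224, 223, 225, 225, 224, 225, 218, 227, 230, 230]
255 [234, 229, 231, 231, 232, 231, 230, 230, 231, 222, 158, 197, 203, 199, 200, 200, 206, 210, 179, 229, 228, 228, 230, 227, 227, 229, 228, 227, 227, 231]
```

```bash
python3 -m crank '[[0,0,0,0,0,0],[0,0,0,0,0,0],[0,0,0,0,0,0],[0,0,0,0,0,0],[0,0,0,0,0,0],[0,0,0,0,0,0],[0,0,0,0,0,0],[0,0,0,0,0,0]]' 1 35
python3 -m crank '[[0,0,0,0,0,0],[0,0,0,0,0,0],[0,0,0,0,0,0],[0,0,0,0,0,0],[0,0,0,0,0,0],[0,0,0,0,0,0],[0,0,0,0,0,0],[0,0,0,0,0,0]]'
python3 -c "
from h import *
rep()"
```

```text
t: 27.85
tcp_pos: [0.5904, 0.0154, 0.1137]
tool_rot: [2.411, 1.299, 0.53]
ft_force: [-0.8, 0.9, 0.9]
gripper_width: 0.0298
t: 28.65
tcp_pos: [0.5903, 0.0153, 0.1136]
tool_rot: [2.411, 1.299, 0.53]
ft_force: [0.1, -1.3, -0.6]
gripper_width: 0.0116
t 28.65 F [ 0.1 -1.2 -0.8] M [ 0.08  0.25 -0.11] pos [ -1.8   0.1 -41. ] bar -18.8 w 0.0116 tilt [ -0.3  -0.1 -57.3]
```

Gripped at 11.6 mm (the handle is 12 mm). Draw out along the axis.

```bash
python3 -m crank '[[0,0,-3,0,0,0],[0,0,-6,0,0,0],[0,0,-10,0,0,0],[0,0,-14,0,0,0],[0,0,-18,0,0,0],[0,0,-22,0,0,0],[0,0,-26,0,0,0],[0,0,-30,0,0,0]]'
python3 -c "
from h import *
rep()"
python3 -m crank '[[0,0,-5,0,0,0],[0,0,-10,0,0,0],[0,0,-16,0,0,0],[0,0,-22,0,0,0],[0,0,-30,0,0,0],[0,0,-40,0,0,0],[0,0,-55,0,0,0],[0,0,-75,0,0,0]]'
python3 -c "
from h import *
rep()
print(state()['joints'])
D=lambda a:R.from_matrix(np.c_[[np.cos(a),np.sin(a),0],[np.sin(a),-np.cos(a),0],[0,0,-1]])
for b in(0,30,60):print(b,go([.447,.18,.30],D(np.radians(b))))"
```

```text
t: 29.45
tcp_pos: [0.5759, 0.0192, 0.14]
tool_rot: [2.411, 1.299, 0.53]
ft_force: [-0.2, -0.2, -0.8]
gripper_width: 0.012
t 29.45 F [-0.6 -0.3 -0.6] M [ 0.11  0.28 -0.01] pos [ -1.6   0.2 -10.6] bar -18.8 w 0.012 tilt [ -0.3  -0.1 -57.3]
t: 30.25
tcp_pos: [0.5393, 0.0286, 0.2051]
tool_rot: [2.412, 1.299, 0.529]
ft_force: [-0.2, -0.8, -0.9]
gripper_width: 0.0119
t 30.25 F [-0.4 -0.8 -0.7] M [ 0.06  0.29 -0.02] pos [-1.7  0.1 64.7] bar -18.8 w 0.0119 tilt [ -0.4  -0.1 -57.3]
[ 0.17174465  0.01674489  2.01668762 -0.34288142  0.66007605 -0.59223987]
0 (array([  95.9, -100.1, -145.7]), array([ 21.1, -22.5,  55.3]))
30 (array([  95.9, -100.1, -145.7]), array([ 25.4, -15.8,  26. ]))
60 (array([  95.9, -100.1, -145.7]), array([28.3, -8.6, -3.3]))
```

```bash
python3 -m crank '[[8,-8,-25,2.6,-2.8,6.9],[18,-18,-50,5.2,-5.6,13.8],[30,-30,-70,7.8,-8.4,20.7],[42,-43,-88,10.5,-11.2,27.6],[55,-57,-105,13.1,-14,34.5],[70,-72,-120,15.8,-16.8,41.4],[83,-86,-133,18.4,-19.6,48.3],[96,-100,-146,21.1,-22.5,55.3]]'
python3 -c "
from h import *
s=state();print(s['joints'],s['gripper_width'])
D=R.from_matrix(np.diag([1.,-1,-1]));print(go([.4455,.346,.20],D))
w=np.array(camera_info('top')['xyz']);t=camera_info('top');print(onz(t,(175,217),0))
im=read_camera('top').astype(int)
sub=im[220:255,118:156];g=sub.min(2)
print('white px centre',onz(t,np.argwhere(g>150)[:,::-1].mean(0)+[118,220],.01),(g>150).sum())"
```

```text
t: 31.05
tcp_pos: [0.4472, 0.1814, 0.3012]
tool_rot: [-3.139, 0.005, -0.001]
ft_force: [0.6, -0.6, 0.6]
gripper_width: 0.0116
[0.35972663 0.11623754 1.54048294 0.00253908 1.48356026 0.36258123] 0.01164270176331804
(array([  -2.2, -164.3,  101.6]), array([-0.2, -0. , -0.2]))
[0.5151671  0.21170613 0.        ]
white px centre [0.41837162 0.36724946 0.01      ] 12
```

```bash
python3 -m crank '[[0,-25,0,0,0,0],[0,-55,0,0,0,0],[-1,-90,5,0,0,0],[-2,-125,20,0,0,0],[-2,-150,50,0,0,0],[-2,-163,95,0,0,0],[-2,-164,140,0,0,0],[-2,-164,180,0,0,0]]'
python3 -m crank '[[0,0,20,0,0,0],[0,0,40,0,0,0],[0,0,52,0,0,0],[0,0,62,0,0,0],[0,0,68,0,0,0],[0,0,72,0,0,0],[0,0,74,0,0,0],[0,0,74,0,0,0]]'
python3 -c "
from h import *
s=state();print(s['ft_force'],s['tcp_pos'],s['gripper_width'])
w=camera_info('wrist');im=read_camera('wrist');cv2.imwrite('pics/w9.png',im)
for a,b in((1,1),(1,-1),(-1,1),(-1,-1)):
  print(proj(w,[.446+.034*a,.346+.034*b,.022]))
hsv=cv2.cvtColor(im,40);g=cv2.cvtColor(im,6)
m=((hsv[:,:,1]<25)&(g>170)).astype(np.uint8);k,l,st,ce=cv2.connectedComponentsWithStats(m)
print([x.tolist() for x in st[1:] if x[4]>400])
"
```

```text
t: 31.9
tcp_pos: [0.4452, 0.344, 0.1182]
tool_rot: [3.141, 0.007, 0.003]
ft_force: [1.9, -0.1, -0.8]
gripper_width: 0.0119
t: 32.7
tcp_pos: [0.4461, 0.3443, 0.0463]
tool_rot: [-3.141, -0.001, -0.003]
ft_force: [-0.2, -1.3, -0.7]
gripper_width: 0.0118
[-0.2467511  -1.25262876 -0.69695739] [0.44611858 0.34427409 0.04626919] 0.011839465867329289
[337.03263363 176.31481099]
[332.7700275  274.00488052]
[228.95223087 176.36365494]
[233.25695829 274.11397005]
[[221, 166, 120, 108, 7440], [273, 249, 22, 57, 1192]]
```

```bash
python3 -m crank '[[0,-1,2,0,0,0],[0,-2,4,0,0,0],[0,-2,6,0,0,0],[0,-2,8,0,0,0],[0,-2,10,0,0,0],[0,-2,11,0,0,0],[0,-2,12,0,0,0],[0,-2,12,0,0,0]]'
python3 -c "
from h import *
s=state();print(s['ft_force'],s['tcp_pos'],s['gripper_width'])"
python3 -m crank '[[0,0,1,0,0,0],[0,0,2,0,0,0],[0,0,3,0,0,0],[0,0,4,0,0,0],[0,0,4,0,0,0],[0,0,4,0,0,0],[0,0,4,0,0,0],[0,0,4,0,0,0]]'
```

```text
t: 33.55
tcp_pos: [0.4458, 0.3461, 0.0338]
tool_rot: [-3.141, -0.001, -0.002]
ft_force: [0.2, 0.3, -1.0]
gripper_width: 0.0117
[ 0.24132305  0.34657831 -0.95742125] [0.4458424  0.34607953 0.03382134] 0.011747798955106095
t: 34.35
tcp_pos: [0.4459, 0.3462, 0.03]
tool_rot: [-3.141, -0.001, -0.002]
ft_force: [-0.1, -0.6, -0.8]
gripper_width: 0.012
```

```bash
python3 -m crank '[[0,0,0.5,0,0,0],[0,0,1,0,0,0],[0,0,1.5,0,0,0],[0,0,2,0,0,0],[0,0,2.5,0,0,0],[0,0,3,0,0,0],[0,0,3,0,0,0],[0,0,3,0,0,0]]'
```

```text
t: 35.15
tcp_pos: [0.4459, 0.3462, 0.027]
tool_rot: [-3.141, -0.001, -0.002]
ft_force: [0.5, 0.2, -0.7]
gripper_width: 0.0116
```

```bash
python3 -m crank '[[0,0,0.5,0,0,0],[0,0,1,0,0,0],[0,0,1.5,0,0,0],[0,0,2,0,0,0],[0,0,2.5,0,0,0],[0,0,3,0,0,0],[0,0,3,0,0,0],[0,0,3,0,0,0]]'
```

```text
t: 35.95
tcp_pos: [0.4459, 0.3462, 0.024]
tool_rot: [-3.141, -0.001, -0.002]
ft_force: [-0.4, 0.1, -1.7]
gripper_width: 0.0116
```

```bash
python3 -m crank '[[0,0,0.5,0,0,0],[0,0,1,0,0,0],[0,0,1.5,0,0,0],[0,0,2,0,0,0],[0,0,2.5,0,0,0],[0,0,3,0,0,0],[0,0,3,0,0,0],[0,0,3,0,0,0]]'
```

```text
t: 36.75
tcp_pos: [0.4461, 0.3463, 0.0236]
tool_rot: [-3.14, -0.001, -0.004]
ft_force: [-3.6, -3.8, 15.0]
gripper_width: 0.0119
```

Foot down at TCP z ≈ 0.024. Unload, then release.

```bash
python3 -m crank '[[0,0,-1,0,0,0],[0,0,-2,0,0,0],[0,0,-2.5,0,0,0],[0,0,-2.5,0,0,0],[0,0,-2.5,0,0,0],[0,0,-2.5,0,0,0],[0,0,-2.5,0,0,0],[0,0,-2.5,0,0,0]]'
python3 -m crank '[[0,0,0,0,0,0],[0,0,0,0,0,0],[0,0,0,0,0,0],[0,0,0,0,0,0],[0,0,0,0,0,0],[0,0,0,0,0,0],[0,0,0,0,0,0],[0,0,0,0,0,0]]' 0
python3 -m crank '[[0,0,-3,0,0,0],[0,0,-8,0,0,0],[0,0,-18,0,0,0],[0,0,-35,0,0,0],[0,0,-60,0,0,0],[0,0,-90,0,0,0],[0,0,-130,0,0,0],[0,0,-170,0,0,0]]'
python3 -m crank '[[0,10,-20,0,0,0],[0,20,-40,0,0,0],[0,20,-40,0,0,0],[0,20,-40,0,0,0],[0,20,-40,0,0,0],[0,20,-40,0,0,0],[0,20,-40,0,0,0],[0,20,-40,0,0,0]]'
python3 - <<'E'
from h import *
w=camera_info('wrist');im=read_camera('wrist');cv2.imwrite('pics/w10.png',im);T=read_camera('top');cv2.imwrite('pics/top2.png',T);print(state()['tcp_pos'],state()['ft_force'])
t=camera_info('top')
# strainer: predicted upright outline vs picture edges
B=np.array([.446,.346,0])
for n,z in(('foot',.003),('flange',.0495),('handletop',.075)):print(n,proj(w,B+[0,0,z]),proj(t,B+[0,0,z]))
print('handle ends',[proj(w,B+[0,k,.075]) for k in(-.017,.017)],'flange',[proj(w,B+[k,0,.0495]) for k in(-.021,.021)])
g=cv2.cvtColor(im,6)
c=cv2.HoughCircles(cv2.medianBlur(g,3),cv2.HOUGH_GRADIENT,1.5,40,param1=120,param2=30,minRadius=14,maxRadius=40);print(c)
# cap in big tray in top view
m=(T[215:250,312:350].max(2)<70).astype(np.uint8);k,l,st,ce=cv2.connectedComponentsWithStats(m);j=1+st[1:,4].argmax();print('cap',st[j],ce[j]+[312,215],proj(t,[.4485,-.3565,.06]))
# things that moved since the start
a=cv2.imread('pics/top0.png');d=cv2.absdiff(cv2.GaussianBlur(a,(5,5),0),cv2.GaussianBlur(T,(5,5),0)).max(2)>35
k,l,st,ce=cv2.connectedComponentsWithStats(d.astype(np.uint8));print([x.tolist() for x in st[1:] if x[4]>25])
E
```

```text
t: 37.55
tcp_pos: [0.446, 0.3462, 0.0236]
tool_rot: [-3.141, -0.001, -0.002]
ft_force: [-0.9, -1.1, 4.7]
gripper_width: 0.0116
t: 38.35
tcp_pos: [0.4459, 0.3462, 0.0235]
tool_rot: [-3.141, -0.001, -0.002]
ft_force: [-0.1, 1.4, -0.0]
gripper_width: 0.0731
t: 39.15
tcp_pos: [0.4454, 0.3459, 0.1957]
tool_rot: [-3.141, -0.001, -0.002]
ft_force: [0.6, 1.4, -0.3]
gripper_width: 0.0912
t: 39.95
tcp_pos: [0.4455, 0.3261, 0.2328]
tool_rot: [3.141, 0.001, 0.0]
ft_force: [-0.4, 0.1, -0.3]
gripper_width: 0.0912
[0.44563427 0.32613752 0.23312998] [-0.13165497  0.71261893 -0.30815947]
foot [283.56288765 153.06575902] [138.06050075 236.63517576]
flange [283.63077747 159.59328541] [133.88037998 235.79787986]
handletop [283.67507486 163.85242672] [131.48339897 235.31775441]
handle ends [array([283.66800803, 180.64403433]), array([283.68233826, 146.59373619])] flange [array([263.76342906, 159.59356933]), array([303.49611694, 159.59300153])]
[[[417.75     159.75      31.25    ]
  [341.25     257.25      25.7     ]
  [197.25     360.75      34.1     ]
  [380.25     290.25      32.45    ]
  [270.75     342.75      32.45    ]
  [107.25     323.25      39.050003]
  [171.75     290.25      37.4     ]
  [423.75     350.25      30.8     ]
  [318.75     344.25      39.050003]
  [285.75     146.25      30.8     ]
  [204.75      23.25      33.2     ]
  [468.75     332.25      27.349998]
  [333.75     299.25      27.5     ]
  [375.75     353.25      19.1     ]]]
cap [ 10   7  18  18 239] [330.15899582 230.32635983] [331.27865438 229.66205411]
[[211, 185, 21, 21, 348], [73, 194, 148, 226, 12177], [320, 220, 21, 21, 335], [55, 227, 26, 47, 422], [135, 233, 8, 8, 44], [89, 246, 9, 13, 59], [74, 275, 19, 14, 44], [95, 282, 7, 15, 27], [197, 290, 266, 130, 14049], [81, 300, 5, 9, 32], [87, 308, 16, 4, 30], [84, 313, 9, 6, 34], [243, 341, 19, 30, 155], [281, 350, 3, 14, 28]]
```

```bash
python3 - <<'E'
from h import *
g=cv2.cvtColor(cv2.imread('pics/w10.png'),6)[100:216,220:350]
s=cv2.resize(g,(65,39),interpolation=cv2.INTER_AREA)
for r in s:print(''.join(' .:-=+*#%@'[min(9,int(v)//26)] for v in r))
E
```

```text
****************+***+********+++**+********+++++**+*+++++++++++++
****+********************++*++*+********++++++*****++++++++++++++
**************************+*+***+***+****++******++++++++++++++++
**************************+****+********+++**+****++++++***++++++
****+*************************+************+++************+++++++
****+*************************+*********+****************+*++**+*
****+*************************************####%#++********++***+*
***************########%%%%%%%%%@@@@@@@@@@@@@@@@+++****++**+++++*
**************%@@@@@@@@@@@@@@@@@@@%@@@@%%@@%%#@@********+**+++***
*****+******++*@@#@@@%@@@@@@@@@@@@@@@@@@@@@@@#@@********+++******
*****+*********@@#@@@@@@@@@@@@@@@@@@@@@@@@@@@#@@*********+*******
***************@@#@@@@@@@@@@@@@@@@@@@@@@@@@@@*@@*********+*******
***************%@#%@@@@@@@@@@@@@@@@@@@@@@@@@@*@@*****************
*****+******++*%@%%@@@@@@@@@%%%%%%%%@@@@@@@@@*@@*****************
*****++*****+*+%@%%@@@@@@@%@@%*+**#@@%@@@@@@@#@@*****************
*****+*********#@@#@@@@@%@@@%#%%%%#%@@@@@@@@@*@@*****************
***********+***#@@#@@@@@@@@@%#%@%%%%@@@@@@@@
[... 773 characters left out ...]
@@@@@@@@@@@@%%%%#%#%%###****************
+++++++++++++++++####********++++++******************************
++++++++++++++++++++++++++++++++++*******************************
++++++++++++++++++++++++++++++++++++*****************************
+++++++++++++++++++++++++++++++++++++**************************++
+++++++++++++++++++++++++++++++++++******************************
++++++++++++++++++++++++++++++++++++**+**************************
+++++++++++++++++++++++++++++++++++++***********************+****
++++++++++++++++++++++++++++++++++++++***************************
+++++++++++++++++++++++++++++++++++++****************************
+++++++++++++++++++++++++++++++++++++*+**************************
```

```bash
python3 -c "
from cell import *
print(state()['t'],job_done())"
```

```text
the job is handed in; nothing more can be done
40.05 None
```

I handed the job in at 40.05 s, with the cap standing in the larger tray and the strainer standing in the smaller one. `job_done()` gave no verdict.

**Cap:** I turned it to the first stop, which showed as a −1.5 N·m moment at about −47°. There I pressed it in about 6.5 mm along the neck and turned it on to about 0°. It came free with almost no pull and went into the larger (grey) tray. The wrist picture after release shows it upright. The later top view puts it about 1 px from where I predicted.

**Strainer:** I gripped it at 11.6–12 mm (the handle is 12 mm thick), drew it out along the neck with no noticeable resistance, and lowered it until its foot touched the small tray. I had used all 12 picture views by then, so the last check was numeric. The handle's outline is the right length, within 5 px of the upright prediction and near the middle of the tray.

**What disagreed or stayed unsure:**
- **Missed first grip:** the first closing shut on nothing. The fingertips seemed to sit about 30 mm short of the reported tool point, so I worked by contact from then on. Nothing moved in that attempt.
- **Setting-down force:** the cap briefly pressed on the tray floor with about 29 N, and the strainer with about 15 N. I eased both back before releasing.
- **Bystanders:** the before/after top view shows no other thing moved where the arm was not in the way. The arm and its shadow covered part of the left side, including the area around the pen tub, so that part is unchecked.

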